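# Unstack the morning's supplies and set each at its station

## Task

The supplies for the morning run were left in two piles on the lab bench: take the piles apart and set each thing in its own place, lying or standing flat inside the raised edge - the white reagent carton with blue bands in the blue cooling tray, the green tube box in the light-grey analyser loading tray with the red pull bar, the brown cuvette carton in the yellow tray, the black counting-chamber case in the steel tray, and the bottle with the orange cap in the empty ring of the black bottle stand. Set things down, do not drop them, and keep everything the right way up throughout.

Things in the scene. Friction and masses are not known exactly. Their poses are not given: they have to be found in the camera images.
- kit_carton: Reagent kit carton, white with two blue bands round it, 130 (x) x 66 (y) x 44 (z) mm, 0.2 to 0.36 kg. Origin: centre of its underside, z up. It is the bottom of one of the two piles, on the bench; grasp it across its 66 mm width (y). Belongs in cold_tray.
- tube_box: Lidded microtube box, green with a clear lid over rows of white tube caps, closed and rigid, 130 (x) x 66 (y) x 44 (z) mm, 0.16 to 0.29 kg. Origin: centre of its underside, z up. It is the bottom of the other pile, on the bench; grasp across y. Belongs in load_tray.
- cuvette_carton: Brown cardboard carton of cuvettes with a dark window showing clear cuvettes on both long sides, 90 (x) x 54 (y) x 36 (z) mm, about 0.12 kg. Origin: centre of its underside, z up. It lies on the kit carton or on the tube box, slightly askew, and the control bottle always stands on it; grasp across its 54 mm width (y). Belongs in cuvette_tray.
- chamber_case: Counting-chamber case, black hinged plastic case with a grey label on top, shut, 90 (x) x 54 (y) x 30 (z) mm, about 0.15 kg. Origin: centre of its underside, z up. It lies on whichever of the kit carton and tube box does not carry the cuvette carton, with nothing on it; grasp across its 54 mm width (y). Belongs in steel_tray.
- control_bottle: White round plastic bottle with an orange screw cap, 40 mm diameter, 80 mm high; the body is straight up to 58 mm, the cap 29 mm in diameter; about 0.08 kg. Origin: centre of its underside, z up. It stands on the cuvette carton. Belongs in the ring of bottle_stand.
- cold_tray: Bench cooling tray: blue shell with a flat aluminium plate, 168 x 104 mm outside. The plate lies 22 mm above the origin and measures 152 (x) x 88 (y) mm; a lip 8 mm wide stands 6 mm above it all round. Fixed; origin: centre of its underside, x along its length, z up; yaw within 0.2 rad.
- load_tray: The analyser's loading tray: light grey with a whitish bed and a red pull bar on its -x end, 160 x 96 mm outside without the bar, which reaches 92 mm from the origin. The bed lies 12 mm above the origin and measures 152 (x) x 88 (y) mm; a lip 4 mm wide stands 6 mm above it all round. Fixed; origin: centre of its underside, x along its length, z up; yaw within 0.2 rad.
- cuvette_tray: Yellow plastic tray, 120 x 84 mm outside. Its floor lies 5 mm above the origin and measures 112 (x) x 76 (y) mm; a lip 4 mm wide stands 6 mm above it all round. Fixed; origin: centre of its underside, x along its length, z up; yaw within 0.2 rad.
- steel_tray: Bare stainless-steel instrument tray with rolled ends, 120 x 84 mm outside. Its floor lies 5 mm above the origin and measures 112 (x) x 76 (y) mm; a lip 4 mm wide stands 6 mm above it all round. Fixed; origin: centre of its underside, x along its length, z up; yaw within 0.2 rad.
- bottle_stand: Black stepped bottle stand, fixed, yaw within 0.2 rad. Origin: at bench level under the centre of the empty ring, z up. Ring: grey, white inside, inner radius 31, wall 3, 5 mm high, on the front step (20 mm high; x -45 to 40, y -60 to 60 mm). On the rear step (x 40 to 95, 34 mm high) two fixed bottles, blue and yellow caps, at x 68, y +30 and -30 mm, tops 109 mm above the bench.

How it is judged (in metres and radians):
At the end, for the whole second after the job is handed in: Every thing is at rest, released, upright within 0.05 rad and flat on the floor of its own place (its underside within 3 mm of the floor's height), its centre within 18 mm of the tray's centre in plan, the bottle's within 14 mm of the ring's centre (horizontal distance between kit_carton and cold_tray below 0.018 m and z of kit_carton in the frame of cold_tray between 0.019 and 0.025 m and angle between each of kit_carton, tube_box, cuvette_carton, chamber_case, control_bottle's own z axis and vertical below 0.05 rad and linear speed of each of kit_carton, tube_box, cuvette_carton, chamber_case, control_bottle below 0.02 m/s and angular speed of each of kit_carton, tube_box, cuvette_carton, chamber_case, control_bottle below 0.1 rad/s and horizontal distance between tube_box and load_tray below 0.018 m and z of tube_box in the frame of load_tray between 0.009 and 0.015 m and horizontal distance between cuvette_carton and cuvette_tray below 0.018 m and z of cuvette_carton in the frame of cuvette_tray between 0.002 and 0.008 m and horizontal distance between chamber_case and steel_tray below 0.018 m and z of chamber_case in the frame of steel_tray between 0.002 and 0.008 m and horizontal distance between control_bottle and bottle_stand below 0.014 m and z of control_bottle in the frame of bottle_stand between 0.017 and 0.023 m); the robot touches nothing.
It fails at once if one of the five things tips over or is turned on its side (more than about 35 degrees) (angle between any of kit_carton, tube_box, cuvette_carton, chamber_case, control_bottle's own z axis and vertical above 0.6 rad).
It fails at once if one of the five things is dropped: out of the fingers it falls faster than 0.7 m/s, as after a fall of about 25 mm ((linear speed of kit_carton above 0.7 m/s and contact force between kit_carton and the fingers below 0.1 N) or (linear speed of tube_box above 0.7 m/s and contact force between tube_box and the fingers below 0.1 N) or (linear speed of cuvette_carton above 0.7 m/s and contact force between cuvette_carton and the fingers below 0.1 N) or (linear speed of chamber_case above 0.7 m/s and contact force between chamber_case and the fingers below 0.1 N) or (linear speed of control_bottle above 0.7 m/s and contact force between control_bottle and the fingers below 0.1 N)).
It also fails if it takes over 144 s, if anything falls off the work surface, if the arm or the gripper's body presses on something with over 40 N, if the wrist force passes 120 N, or if a joint passes its speed limit or range.

## Robot

A 7-joint arm with a two-finger parallel gripper is mounted at the origin on the work surface. World frame = base frame: x ahead of the robot, y to its left, z up, the work surface at z = 0. Lengths are in m, angles in degrees, forces in N, time in s.
With the tool pointing down it reaches from about 0.4 to 0.9 m from the base axis. Payload 5.6 kg.
Tool frame: the origin (TCP) lies between the finger pads; the fingertips stand 19 mm ahead of it and the grasp point (between the pads) is the TCP; z points along the fingers, y is the line along which they close (so a half turn about z gives the same grasp; the last joint's range is limited). The gripper opens to 92 mm and grips with 3 to 60 N. Pads are 20 mm wide; open, the fingers measure 128 mm over their backs; the gripper's body (75 mm by 189 mm) begins 69 mm behind the grasp point.
Start: joints at [-75.516, 26.786, -0.665, 91.828, 0.344, 61.387, -3.226], TCP at [0.19, 0.622, 0.234] pointing down, gripper open.
Joint ranges: [-144.91, 144.91], [-17.63, 115.5], [-89.93, 88.59], [15.96, 139.68], [-74.01, 254.01], [8.47, 105.57], [-167.45, 167.45]. Speed limits (degrees/s): [147.25, 147.25, 180, 180, 180, 180, 180].

## Interface

Orientations are given as [roll, pitch, yaw] about the fixed x, y, z axes, in that order (R = Rz(yaw) Ry(pitch) Rx(roll)).
In Python, from plant import arm gives the robot as it stands. The module is installed in compiled form; this text tells all that it offers.
- The arm moves only by the shell command python3 -m pendant 'ROWS'. ROWS is JSON, a list of rows, each a list of 7 numbers: the opening, from 0 (shut) to 1 (fully open), then the shift along the tool's x, y, z in m, then the turn, a rotation vector about the tool's x, y, z in degrees. A call has exactly 5 rows; each row shifts and turns the commanded pose from where the row before left it, along the tool's axes as they then stand; what a row does not reach is not made up. A row lasts 1/10 s, in which the tool goes at most 50 mm and 8.59 degrees, less where a joint would pass 70% of its speed; a pose out of reach is approached as far as the arm can. A call with a gripper value outside its range is refused whole. The fingers move at their own pace and stop on an object; the grip force is fixed at half the most. Time passes only in rows, so rows that do not move let the fingers close, or fill a call up. It gives the time, the measured TCP pose, the force, the opening and the grip force at its end, in the units of the state.
- arm.observe(): the state, without advancing time (a new reading comes with each control period).
- arm.snapshot(name): name is "scene" or "top" or "wrist"; returns a dict with "img" (420x560x3 uint8, red, green, blue), "vertical_fov" (degrees; the focal length in pixels is half the picture's height over the tangent of half this angle, whatever the lens; pixels are square), "cx", "cy" (the principal point, pixels), "R" (3x3) and "t" (3): a world point X has camera coordinates R X + t. Camera axes: x right, y down, z forward; pixel columns grow to the right and rows downward; lengths in m; the calibration is good to about 2 mm. The wrist camera is an equidistant fisheye: a pixel r from the principal point sees the ray r / f radians off the axis. A picture is of the moment at which its call begins. There is no depth.
- arm.finish_job(): hands the job in; it is judged then, once.
The state is a dict: "t": time; "joints": joint angles; "joint_velocities": joint speeds; "joint_torque": joint torques, N m; "ee_pos": TCP position; "tool_rot": TCP orientation; "contact_force": force on the tool from outside, world axes, zero at the start; "ft_torque": the same for the moment, N m; "opening": finger opening in m; "gripper_force": force on a finger pad.
Only numpy, scipy, OpenCV 4.12 (cv2) and the standard library are available. Lean on these libraries where they do the work, as an engineer would, in place of code of your own. Each camera call takes 0.05 s, during which the arm holds its last target. There are 200 camera calls.

## Working session

There is one attempt and no reset: what is moved stays moved. The work goes in short steps, Python scripts to look and compute and a shell command to move; the robot and the scene stay as the last step left them, time stands still between calls to the robot, and variables do not carry over. Pictures are saved under pics/ and viewed, at most 15 in all, crops included, and the job is handed in when it is done.

```bash
mkdir -p pics; cat > h.py <<'E'
import numpy as np, cv2
from plant import arm
def snap(n,fn=None):
    s=arm.snapshot(n)
    if fn: cv2.imwrite('pics/'+fn,s['img'][:,:,::-1])
    return s
E
python3 - <<'E'
from h import *
for n in ['scene','top']:
    s=snap(n); cv2.imwrite(f'pics/{n}0.png',cv2.resize(s['img'][:,:,::-1],(800,600),interpolation=cv2.INTER_CUBIC))
    np.savez(f'{n}0.npz',**s)
    print(n,s['vertical_fov'],s['cx'],s['cy'],s['R'].round(4).tolist(),s['t'])
o=arm.observe();print(o)
E
```

```text
scene 47.07816270293565 274.942671454974 204.91769085487832 [[0.11, 0.9938, -0.0162], [0.704, -0.0894, -0.7046], [-0.7016, 0.0661, -0.7095]] [-0.04982916 -0.33701477  1.56534386]
top 47.53815284887998 283.37235336779116 208.00306429686427 [[-0.0282, -0.9996, -0.0041], [-0.9898, 0.0285, -0.1394], [0.1395, 0.0001, -0.9902]] [0.03423873 0.57641023 1.11009787]
{'t': 0.1, 'joints': array([-75.51440485,  26.83017745,  -0.66496266,  91.87373223,
         0.34423933,  61.38786151,  -3.22518792]), 'joint_velocities': array([ 0.05008055, -0.06823917,  0.13092578, -0.17694724, -0.04332518,
        0.01474163, -0.04281938]), 'joint_torque': array([ 1.35399714e-03, -5.21645272e+01, -1.23649687e-02, -2.44369036e+01,
       -5.67680737e-02,  1.40850907e-02,  4.52452139e-05]), 'ee_pos': array([0.18941273, 0.62128264, 0.23275821]), 'tool_rot': array([-1.79910458e+02,  6.86685798e-03,  1.63047928e+02]), 'contact_force': array([-0.95902041, -0.28808562, -0.72750421]), 'ft_torque': array([ 0.05841561, -0.01334741, -0.00614875]), 'gripper_force': 0.0, 'opening': 0.09190537653407917}
```

View pics/top0.png

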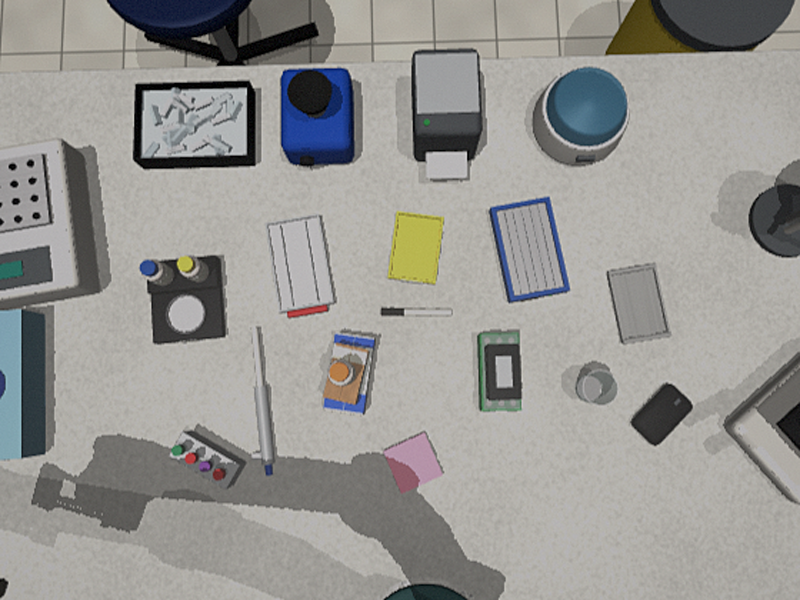

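View pics/scene0.png

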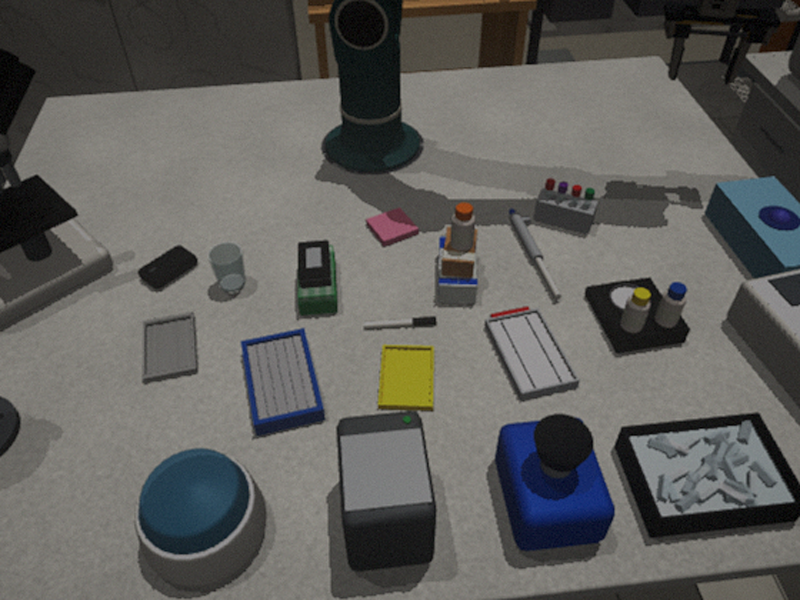

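Top view shows five places and two piles: the bottle is on the cuvette carton, on the white kit carton at about (350,370), and the black case is on the green box at about (500,370). Next come enlarged crops.

```bash
python3 - <<'E'
from h import *
im=np.load('top0.npz')['img'][:,:,::-1]
for n,(x0,y0,w,h) in {'cl':(100,145,168,126),'cr':(325,130,160,120),'cm':(220,140,208,156)}.items():
    cv2.imwrite(f'pics/{n}.png',cv2.resize(im[y0:y0+h,x0:x0+w],(800,600),interpolation=cv2.INTER_CUBIC))
E
```

```text
(no output)
```

View pics/cl.png

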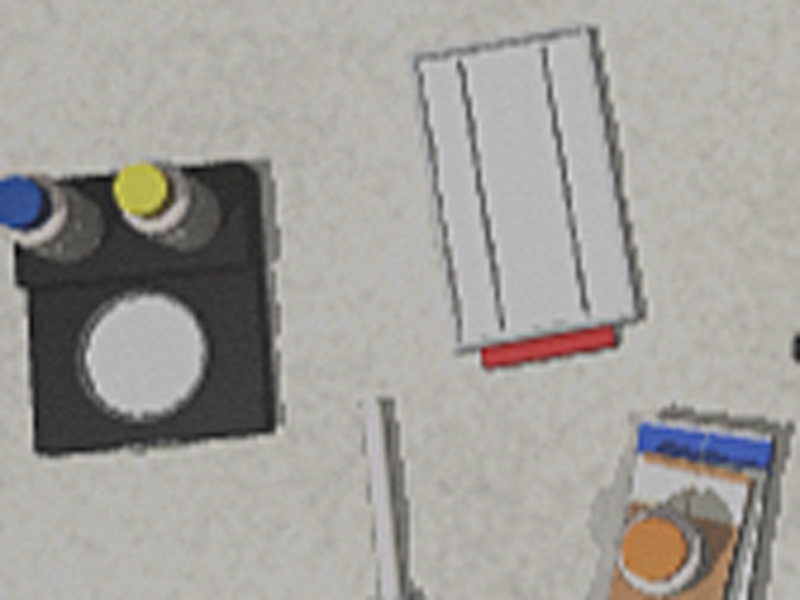

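View pics/cr.png

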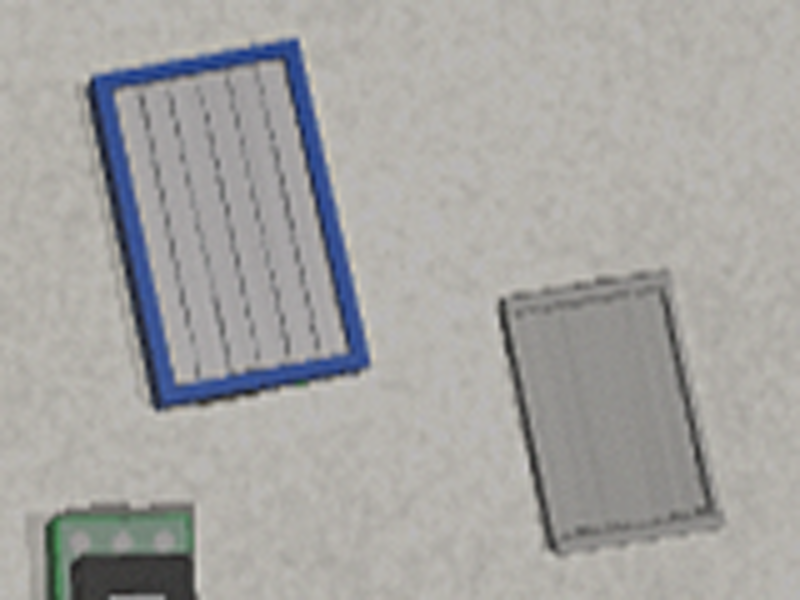

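View pics/cm.png

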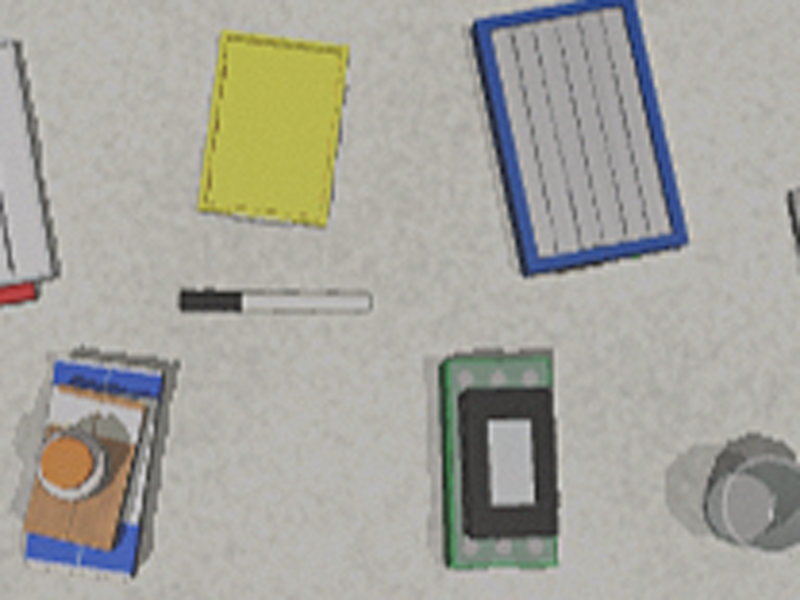

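Crop readings (corners):
- **cl:** load tray (415,58)-(641,318), ring centre (145,355).
- **cr:** cold tray (92,78)-(369,366), steel tray (502,299)-(722,523).
- **cm:** yellow tray (222,33)-(327,226), case (462,390)-(557,537), tube box, kit and cuvette cartons, and cap centre (67,461).

```bash
cat >> h.py <<'E'
def ray(s,px,z):
    R,t=s['R'],s['t']; C=-R.T@t; f=s['img'].shape[0]/2/np.tan(np.radians(s['vertical_fov'])/2)
    d=R.T@np.array([(px[0]-s['cx'])/f,(px[1]-s['cy'])/f,1.]); return C+d*(z-C[2])/d[2]
def rect(P):  # far-left, far-right, near-right, near-left -> centre, yaw, sizes
    P=np.array(P)[:,:2]; c=P.mean(0); dx=P[0]+P[1]-P[2]-P[3]; dy=P[0]+P[3]-P[1]-P[2]
    return c.round(4),np.degrees([np.arctan2(dx[1],dx[0]),np.arctan2(-dy[0],dy[1])]).round(1),(np.linalg.norm(dx)/2).round(4),(np.linalg.norm(dy)/2).round(4)
E
python3 - <<'E'
from h import *
s=dict(np.load('top0.npz'))
print('cam',-s['R'].T@s['t'])
C={'cl':(100,145,168/800),'cr':(325,130,.2),'cm':(220,140,.26)}
def g(c,p,z):
    x,y,k=C[c]; return ray(s,(x+(p[0]+.5)*k-.5,y+(p[1]+.5)*k-.5),z)
for n,c,z,P in [('load','cl',.018,[(415,58),(594,27),(641,318),(460,350)]),('cold','cr',.028,[(92,78),(298,41),(369,366),(160,408)]),
 ('steel','cr',.011,[(502,299),(670,272),(722,523),(556,550)]),('yellow','cm',.011,[(222,33),(350,46),(327,226),(200,210)]),
 ('case','cm',.074,[(462,390),(556,390),(557,537),(464,537)]),('tube','cm',.044,[(450,352),(552,350),(557,567),(449,568)]),
 ('kit','cm',.044,[(57,362),(163,373),(134,575),(25,557)]),('cuv','cm',.080,[(62,388),(147,405),(112,550),(27,533)]),
 ('standfront','cl',.02,[(30,287),(262,268),(273,430),(38,452)])]:
    print(n,*rect([g(c,p,z) for p in P]))
print('ring',g('cl',(145,355),.025),'cap',g('cm',(67,461),.16))
E
```

```text
cam [0.4166877  0.01764026 1.1797451 ]
load [0.646  0.1971] [8.4 8.5] 0.1568 0.0949
cold [ 0.6574 -0.199 ] [8.7 9.3] 0.1672 0.1045
steel [ 0.5607 -0.386 ] [7.5 7.6] 0.1267 0.0841
yellow [ 0.6693 -0.0039] [-8.8 -8.3] 0.1194 0.0834
case [ 0.4468 -0.1373] [-2.2 -1.6] 0.0876 0.056
tube [ 0.4506 -0.1369] [-2.2 -0.8] 0.1326 0.0646
kit [0.4531 0.1139] [-9.8 -9.2] 0.1228 0.0669
cuv [0.4505 0.1155] [-14.6 -12.8] 0.0882 0.0518
standfront [0.5612 0.3913] [4.2 3.4] 0.0851 0.1203
ring [0.5626208  0.39265013 0.025     ] cap [0.45253942 0.11944939 0.16      ]
```

```bash
python3 -m pendant '[[1,0,0,0,0,0,-8.5],[1,0,0,0,0,0,-8.45],[1,-0.02,-0.0386,0,0,0,0],[1,-0.02,-0.0386,0,0,0,0],[1,-0.02,-0.0386,0,0,0,0]]' && python3 -m pendant '[[1,-0.02,-0.0386,0,0,0,0],[1,-0.02,-0.0386,0,0,0,0],[1,-0.02,-0.0386,0,0,0,0],[1,-0.02,-0.0386,0,0,0,0],[1,-0.02,-0.0386,0,0,0,0]]' && python3 -m pendant '[[1,-0.02,-0.0386,0,0,0,0],[1,-0.02,-0.0386,0,0,0,0],[1,-0.02,-0.0386,0,0,0,0],[1,-0.02,-0.0386,0,0,0,0],[1,-0.02,-0.0386,0,0,0,0]]'
cat >> h.py <<'E'
def wray(s,px,z):
    R,t=s['R'],s['t']; C=-R.T@t; f=s['img'].shape[0]/2/np.tan(np.radians(s['vertical_fov'])/2)
    u=np.array([px[0]-s['cx'],px[1]-s['cy']]); r=np.linalg.norm(u); th=r/f
    d=R.T@np.r_[np.sin(th)*u/max(r,1e-9),np.cos(th)]; return C+d*(z-C[2])/d[2]
E
python3 - <<'E'
from h import *
s=dict(np.load('scene0.npz')); print('cap scene', ray(s,(464/1.4286,209/1.4286),.16))
w=snap('wrist'); np.savez('w1.npz',**w); cv2.imwrite('pics/w1.png',w['img'][:,:,::-1])
print(w['vertical_fov'],w['cx'],w['cy'],-w['R'].T@w['t'],w['R'].round(2).tolist()); o=arm.observe();print(o['ee_pos'],o['tool_rot'])
E
```

```text
t: 0.6
ee_pos: [0.2499, 0.5043, 0.2329]
tool_rot: [-179.9, -0.0, -180.0]
contact_force: [1.3, -0.4, 0.1]
opening: 0.0918
gripper_force: 0.0
t: 1.1
ee_pos: [0.3499, 0.3111, 0.2335]
tool_rot: [-180.0, -0.0, 180.0]
contact_force: [0.7, -0.8, 1.0]
opening: 0.0919
gripper_force: 0.0
t: 1.6
ee_pos: [0.4498, 0.1182, 0.2336]
tool_rot: [180.0, 0.0, 180.0]
contact_force: [0.8, 0.3, 0.2]
opening: 0.0919
gripper_force: 0.0
cap scene [0.45746083 0.12060636 0.16      ]
65.70646984690485 277.2287109411882 212.67911062745503 [0.37727229 0.11979248 0.38479046] [[0.0, 1.0, 0.0], [0.97, -0.0, 0.26], [0.26, 0.0, -0.97]]
[0.45290913 0.11128851 0.23383501] [-1.79818722e+02  1.34390158e-01  1.79504228e+02]
```

View pics/w1.png

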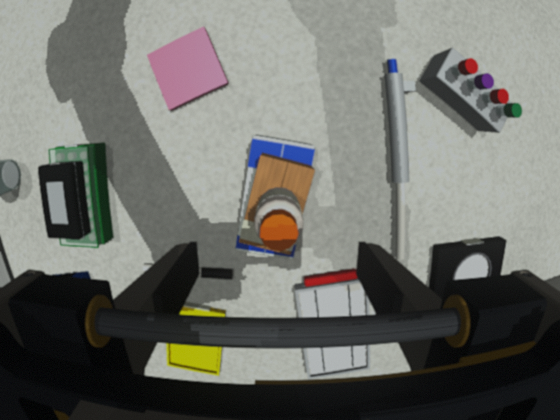

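Wrist view: cap at (278,231), brown carton corners about (261,155), (315,163), kit corners (255,136), (314,148), (296,256), (237,248).

```bash
python3 - <<'E'
from h import *
w=dict(np.load('w1.npz'))
print('cap',wray(w,(278,231),.16), 'ring',wray(w,(472,268),.025))
print('kit',*[wray(w,p,.044)[:2].round(4) for p in [(255,136),(314,148),(296,256),(237,248)]])
print('cuv near',*[wray(w,p,.08)[:2].round(4) for p in [(261,155),(315,163)]])
print('pink edges check load bar', wray(w,(333,278),.01))
for i in range(2):
  o=arm.observe();print(o['t'],o['ee_pos'],o['joint_velocities'].round(2))
E
python3 -m pendant '[[1,0,0,0,0,0,0],[1,0,0,0,0,0,0],[1,0,0,0,0,0,0],[1,0,0,0,0,0,0],[1,0,0,0,0,0,0]]'
```

```text
cap [0.45101861 0.12050639 0.16      ] ring [0.55354606 0.39153542 0.025     ]
kit [0.3856 0.0971] [0.3981 0.1587] [0.519  0.1412] [0.5093 0.0746]
cuv near [0.4026 0.1049] [0.4101 0.1557]
pink edges check load bar [0.56474583 0.19204094 0.01      ]
1.65 [0.45290913 0.11128851 0.23383501] [ -2.2   -0.72  -2.08   0.91   0.31   0.35 -10.96]
1.65 [0.45290913 0.11128851 0.23383501] [ -2.2   -0.72  -2.08   0.91   0.31   0.35 -10.96]
t: 2.15
ee_pos: [0.4491, 0.1209, 0.2335]
tool_rot: [180.0, -0.0, -179.9]
contact_force: [0.2, 0.4, 0.6]
opening: 0.092
gripper_force: 0.0
```

```bash
python3 -m pendant '[[1,-0.003,-0.001,0.02,0,0,0],[1,0,0,0.03,0,0,0],[1,0,0,0.03,0,0,0],[1,0,0,0.0235,0,0,0],[1,0,0,0.01,0,0,0]]' && python3 -m pendant '[[0,0,0,0,0,0,0],[0,0,0,0,0,0,0],[0,0,0,0,0,0,0],[0,0,0,0,0,0,0],[0,0,0,0,0,0,0]]'
```

```text
t: 2.65
ee_pos: [0.4511, 0.1191, 0.1182]
tool_rot: [-179.9, -0.2, -179.9]
contact_force: [0.1, -0.2, 0.1]
opening: 0.0919
gripper_force: 0.0
t: 3.15
ee_pos: [0.453, 0.1191, 0.1208]
tool_rot: [180.0, 0.1, 180.0]
contact_force: [0.6, -1.4, 0.2]
opening: 0.0538
gripper_force: 0.0
```

```bash
python3 -m pendant '[[0,0,0,0,0,0,0],[0,0,0,0,0,0,0],[0,0,0,0,0,0,0],[0,0,0,0,0,0,0],[0,0,0,0,0,0,0]]' && python3 -m pendant '[[0,0,0,-0.005,0,0,0],[0,0,0,-0.02,0,0,0],[0,0,0,-0.03,0,0,0],[0,0,0,-0.03,0,0,0],[0,0,0,-0.015,0,0,0]]'
```

```text
t: 3.65
ee_pos: [0.4526, 0.119, 0.1203]
tool_rot: [180.0, 0.0, 180.0]
contact_force: [-1.0, 1.1, 3.6]
opening: 0.0393
gripper_force: 30.0
t: 4.15
ee_pos: [0.4533, 0.1191, 0.2224]
tool_rot: [179.9, 0.2, 180.0]
contact_force: [-0.3, -0.1, -1.1]
opening: 0.0395
gripper_force: 30.0
```

```bash
python3 -m pendant '[[0,-0.0137,0.034,0,0,0,0],[0,-0.0137,0.034,0,0,0,0],[0,-0.0137,0.034,0,0,0,0],[0,-0.0137,0.034,0,0,0,0],[0,-0.0137,0.034,0,0,0,0]]' && python3 -m pendant '[[0,-0.0137,0.034,0,0,0,0],[0,-0.0137,0.034,0,0,0,0],[0,-0.0137,0.034,0,0,0,0],[0,0,0,0.05,0,0,0],[0,0,0,0.04,0,0,0]]' && python3 -m pendant '[[0,0,0,0,0,0,0],[0,0,0,0,0,0,0],[0,0,0,0,0,0,0],[0,0,0,0,0,0,0],[0,0,0,0,0,0,0]]'
python3 - <<'E'
from h import *
w=snap('wrist'); np.savez('w2.npz',**w); cv2.imwrite('pics/w2.png',w['img'][:,:,::-1])
t=snap('top'); np.savez('t2.npz',**t)
E
```

```text
t: 4.65
ee_pos: [0.5212, 0.2901, 0.2199]
tool_rot: [-180.0, -0.0, 180.0]
contact_force: [0.9, -0.8, -0.4]
opening: 0.0394
gripper_force: 30.0
t: 5.15
ee_pos: [0.5617, 0.3923, 0.1284]
tool_rot: [180.0, 0.0, -179.9]
contact_force: [-0.9, 0.3, -0.9]
opening: 0.0396
gripper_force: 30.0
t: 5.65
ee_pos: [0.563, 0.3915, 0.1323]
tool_rot: [179.9, 0.2, 180.0]
contact_force: [-0.4, 0.5, -1.1]
opening: 0.0395
gripper_force: 30.0
```

View pics/w2.png

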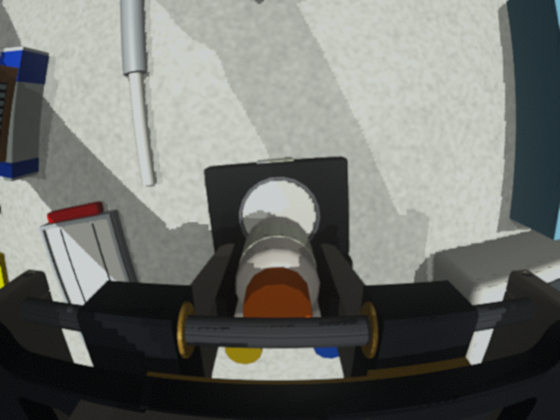

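Ring near edge at (278,178), side edges at (240,213) and (319,213); the bottle is centred over it in y.

```bash
python3 - <<'E'
from h import *
w=dict(np.load('w2.npz'))
print(wray(w,(278,178),.025)+[.034,0,0],wray(w,(240,213),.025),wray(w,(319,213),.025))
o=arm.observe();print(o['ee_pos'])
E
```

```text
[0.56486267 0.39410413 0.025     ] [0.55989016 0.36266993 0.025     ] [0.56006004 0.42801917 0.025     ]
[0.56257557 0.39123063 0.13146228]
```

```bash
python3 -m pendant '[[0,-0.002,0.002,0.02,0,0,0],[0,0,0,0.02,0,0,0],[0,0,0,0.015,0,0,0],[0,0,0,0.01,0,0,0],[0,0,0,0.004,0,0,0]]' && python3 -m pendant '[[0,0,0,0.001,0,0,0],[0,0,0,0,0,0,0],[0,0,0,0,0,0,0],[0,0,0,0,0,0,0],[0,0,0,0,0,0,0]]'
```

```text
t: 6.25
ee_pos: [0.5636, 0.3925, 0.0603]
tool_rot: [-179.9, -0.1, 180.0]
contact_force: [-7.0, -3.7, 17.8]
opening: 0.0391
gripper_force: 30.0
t: 6.75
ee_pos: [0.5643, 0.3931, 0.0605]
tool_rot: [180.0, 0.0, 180.0]
contact_force: [-0.3, -0.7, -1.2]
opening: 0.0396
gripper_force: 30.0
```

```bash
python3 -m pendant '[[0,0,0,0.001,0,0,0],[0,0,0,0,0,0,0],[0.5,0,0,0,0,0,0],[0.6,0,0,0,0,0,0],[0.6,0,0,0,0,0,0]]' && python3 -m pendant '[[0.6,0,0,0,0,0,0],[0.6,0,0,0,0,0,0],[0.6,0,0,-0.01,0,0,0],[0.6,0,0,-0.04,0,0,0],[0.6,0,0,-0.05,0,0,0]]'
```

```text
t: 7.25
ee_pos: [0.5641, 0.3929, 0.059]
tool_rot: [-180.0, 0.0, 180.0]
contact_force: [-1.1, 0.5, 0.1]
opening: 0.055
gripper_force: 0.0
t: 7.75
ee_pos: [0.5628, 0.392, 0.1584]
tool_rot: [-179.8, -0.2, 180.0]
contact_force: [-0.0, 1.2, -1.1]
opening: 0.0547
gripper_force: 0.0
```

```bash
python3 -m pendant '[[1,0,0,-0.04,0,0,0],[1,0.0141,-0.0345,0,0,0,0],[1,0.0141,-0.0345,0,0,0,0],[1,0.0141,-0.0345,0,0,0,0],[1,0.0141,-0.0345,0,0,0,0]]' && python3 -m pendant '[[1,0.0141,-0.0345,0,0,0,0],[1,0.0141,-0.0345,0,0,0,0],[1,0.0141,-0.0345,0,0,0,0],[1,0.0141,-0.0345,0,0,0,0],[1,0,0,0,0,0,7]]' && python3 -m pendant '[[1,0,0,0,0,0,6.5],[1,0,0,0,0,0,0],[1,0,0,0,0,0,0],[1,0,0,0,0,0,0],[1,0,0,0,0,0,0]]'
python3 - <<'E'
from h import *
w=snap('wrist'); np.savez('w3.npz',**w); cv2.imwrite('pics/w3.png',cv2.resize(w['img'][60:285,110:410,::-1],(800,600),interpolation=cv2.INTER_CUBIC))
E
```

```text
t: 8.25
ee_pos: [0.5072, 0.2537, 0.2001]
tool_rot: [180.0, 0.1, -180.0]
contact_force: [0.7, -0.6, 0.3]
opening: 0.0916
gripper_force: 0.0
t: 8.75
ee_pos: [0.4498, 0.1124, 0.1999]
tool_rot: [-180.0, -0.0, 172.5]
contact_force: [-0.2, 0.6, -0.2]
opening: 0.092
gripper_force: 0.0
t: 9.25
ee_pos: [0.4513, 0.1172, 0.1991]
tool_rot: [180.0, 0.0, 166.6]
contact_force: [1.0, 0.1, 0.2]
opening: 0.0918
gripper_force: 0.0
```

View pics/w3.png

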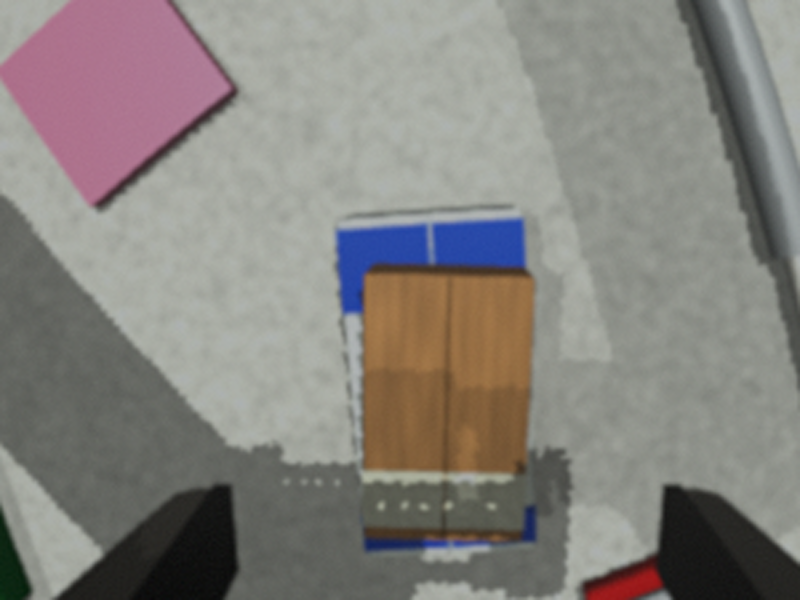

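Carton top corners in crop (366,273), (535,278), (525,541), (362,540); kit corners (338,218), (523,207), (536,545), (366,552).

```bash
python3 - <<'E'
from h import *
w=dict(np.load('w3.npz'))
g=lambda p,z: wray(w,(110+(p[0]+.5)*.375-.5,60+(p[1]+.5)*.375-.5),z)
print(rect([g(p,.08) for p in [(525,541),(362,540),(366,273),(535,278)]]))
P=[g(p,.044) for p in [(536,545),(366,552),(338,218),(523,207)]]
print(rect(P),np.round(P,3).tolist())
o=arm.observe();print(o['ee_pos'],o['tool_rot'])
E
```

```text
(array([0.4527, 0.1186]), array([-15. , -14.5]), np.float64(0.0896), np.float64(0.0542))
(array([0.4525, 0.1165]), array([-10.2, -10.6]), np.float64(0.1277), np.float64(0.0655)) [[0.522, 0.137, 0.044], [0.509, 0.073, 0.044], [0.384, 0.096, 0.044], [0.395, 0.16, 0.044]]
[0.4513048  0.11710272 0.19908723] [-1.79997345e+02 -2.89913600e-03  1.66567029e+02]
```

```bash
python3 -m pendant '[[1,-0.001,0.001,0.04,0,0,0.8],[1,0,0,0.035,0,0,0],[1,0,0,0.03,0,0,0],[1,0,0,0.015,0,0,0],[1,0,0,0.0075,0,0,0]]' && python3 -m pendant '[[0,0,0,0,0,0,0],[0,0,0,0,0,0,0],[0,0,0,0,0,0,0],[0,0,0,0,0,0,0],[0,0,0,0,0,0,0]]' && python3 -m pendant '[[0,0,0,0,0,0,0],[0,0,0,0,0,0,0],[0,0,0,-0.003,0,0,0],[0,0,0,-0.02,0,0,0],[0,0,0,-0.04,0,0,0]]'
```

```text
t: 9.8
ee_pos: [0.4516, 0.1174, 0.07]
tool_rot: [-179.9, -0.1, 165.7]
contact_force: [0.0, 0.1, -0.4]
opening: 0.0919
gripper_force: 0.0
t: 10.3
ee_pos: [0.4529, 0.1178, 0.0722]
tool_rot: [180.0, 0.1, 165.7]
contact_force: [-0.9, -0.6, 1.3]
opening: 0.0542
gripper_force: 1.3
t: 10.8
ee_pos: [0.4503, 0.117, 0.1331]
tool_rot: [-179.8, -0.3, 165.7]
contact_force: [0.9, 0.6, -1.6]
opening: 0.0538
gripper_force: 30.0
```

```bash
python3 -m pendant '[[0,0,0,0,0,0,-5.8],[0,-0.039,-0.0147,0,0,0,0],[0,-0.039,-0.0147,0,0,0,0],[0,-0.039,-0.0147,0,0,0,0],[0,-0.039,-0.0147,0,0,0,0]]' && python3 -m pendant '[[0,-0.039,-0.0147,0,0,0,0],[0,-0.0387,-0.0149,0,0,0,0],[0,0,0,0.03,0,0,0],[0,0,0,0.03,0,0,0],[0,0,0,0.015,0,0,0]]' && python3 -m pendant '[[0,0,0,0,0,0,0],[0,0,0,0,0,0,0],[0,0,0,0,0,0,0],[0,0,0,0,0,0,0],[0,0,0,0,0,0,0]]'
```

```text
t: 11.3
ee_pos: [0.5991, 0.0358, 0.1345]
tool_rot: [180.0, -0.0, 171.5]
contact_force: [0.1, 1.0, -1.5]
opening: 0.0537
gripper_force: 30.0
t: 11.8
ee_pos: [0.6685, -0.0044, 0.0563]
tool_rot: [-179.9, -0.3, 171.5]
contact_force: [-1.0, 0.6, -0.8]
opening: 0.0536
gripper_force: 30.0
t: 12.3
ee_pos: [0.6713, -0.0042, 0.0609]
tool_rot: [180.0, 0.1, 171.5]
contact_force: [0.5, 0.3, -1.7]
opening: 0.0541
gripper_force: 30.0
```

```bash
python3 -m pendant '[[0,0,0,0.012,0,0,0],[0,0,0,0.008,0,0,0],[0,0,0,0.004,0,0,0],[0,0,0,0.002,0,0,0],[0,0,0,0.001,0,0,0]]' && python3 -m pendant '[[0,0,0,0.001,0,0,0],[0,0,0,0,0,0,0],[0,0,0,0,0,0,0],[0,0,0,0,0,0,0],[0,0,0,0,0,0,0]]'
```

```text
t: 12.8
ee_pos: [0.6696, -0.0043, 0.0333]
tool_rot: [180.0, -0.2, 171.5]
contact_force: [-7.9, 0.2, 14.7]
opening: 0.0534
gripper_force: 30.0
t: 13.3
ee_pos: [0.6696, -0.0043, 0.0333]
tool_rot: [180.0, -0.1, 171.5]
contact_force: [-8.9, 0.3, 13.8]
opening: 0.0538
gripper_force: 30.0
```

```bash
python3 -m pendant '[[0.8,0,0,0,0,0,0],[0.8,0,0,0,0,0,0],[0.8,0,0,0,0,0,0],[0.8,0,0,0,0,0,0],[0.8,0,0,-0.01,0,0,0]]' && python3 -m pendant '[[0.8,0,0,-0.03,0,0,0],[1,0,0,-0.045,0,0,0],[1,0,0,-0.045,0,0,-6.6],[1,0.0363,-0.0234,0,0,0,0],[1,0.0363,-0.0234,0,0,0,0]]' && python3 -m pendant '[[1,0.0363,-0.0234,0,0,0,0],[1,0.0363,-0.0234,0,0,0,0],[1,0.0363,-0.0234,0,0,0,0],[1,0.0363,-0.0234,0,0,0,0],[1,0,0,0,0,0,0]]' && python3 -m pendant '[[1,0,0,0,0,0,0],[1,0,0,0,0,0,0],[1,0,0,0,0,0,0],[1,0,0,0,0,0,0],[1,0,0,0,0,0,0]]'
python3 - <<'E'
from h import *
w=snap('wrist'); np.savez('w4.npz',**w); cv2.imwrite('pics/w4.png',cv2.resize(w['img'][60:300,110:430,::-1],(800,600),interpolation=cv2.INTER_CUBIC))
E
```

```text
t: 13.8
ee_pos: [0.6694, -0.0042, 0.0403]
tool_rot: [-180.0, -0.2, 171.5]
contact_force: [-0.2, 0.5, -0.6]
opening: 0.0735
gripper_force: 0.0
t: 14.3
ee_pos: [0.5972, -0.0486, 0.164]
tool_rot: [180.0, 0.3, 178.2]
contact_force: [0.2, -1.5, -0.6]
opening: 0.0918
gripper_force: 0.0
t: 14.8
ee_pos: [0.4436, -0.1404, 0.1621]
tool_rot: [180.0, -0.1, 177.7]
contact_force: [0.5, -0.2, 0.3]
opening: 0.092
gripper_force: 0.0
t: 15.3
ee_pos: [0.4486, -0.137, 0.1614]
tool_rot: [-180.0, -0.0, 178.2]
contact_force: [-0.3, -0.4, -0.6]
opening: 0.0919
gripper_force: 0.0
```

View pics/w4.png

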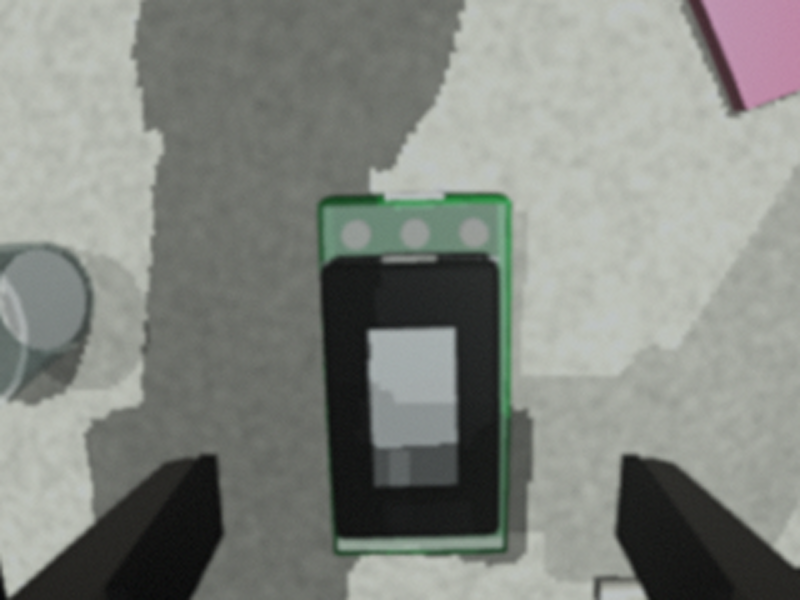

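Case top corners (322,268), (498,263), (498,535), (334,538); tube box top (320,204), (511,202), (505,550), (335,552).

```bash
python3 - <<'E'
from h import *
w=dict(np.load('w4.npz'))
g=lambda p,z: wray(w,(110+(p[0]+.5)*.4-.5,60+(p[1]+.5)*.4-.5),z)
print(rect([g(p,.074) for p in [(498,535),(334,538),(322,268),(498,263)]]))
print(rect([g(p,.044) for p in [(505,550),(335,552),(320,204),(511,202)]]))
o=arm.observe();print(o['ee_pos'],o['tool_rot'])
E
```

```text
(array([ 0.4477, -0.137 ]), array([-0.8, -0.6]), np.float64(0.0876), np.float64(0.0527))
(array([ 0.4493, -0.1356]), array([-1.2, -1.3]), np.float64(0.1256), np.float64(0.0628))
[ 0.44849769 -0.13703699  0.16137961] [-1.79997303e+02 -2.22211023e-02  1.78147394e+02]
```

```bash
python3 -m pendant '[[1,0,0,0.03,0,0,-0.7],[1,0,0,0.03,0,0,0],[1,0,0,0.02,0,0,0],[1,0,0,0.0075,0,0,0],[1,0,0,0.003,0,0,0]]' && python3 -m pendant '[[0,0,0,0,0,0,0],[0,0,0,0,0,0,0],[0,0,0,0,0,0,0],[0,0,0,0,0,0,0],[0,0,0,0,0,0,0]]' && python3 -m pendant '[[0,0,0,0,0,0,0],[0,0,0,0,0,0,0],[0,0,0,-0.003,0,0,0],[0,0,0,-0.02,0,0,0],[0,0,0,-0.04,0,0,0]]'
```

```text
t: 15.85
ee_pos: [0.448, -0.1373, 0.0705]
tool_rot: [180.0, -0.1, 178.8]
contact_force: [0.4, -0.6, 1.0]
opening: 0.0922
gripper_force: 0.0
t: 16.35
ee_pos: [0.4485, -0.1376, 0.0716]
tool_rot: [-180.0, 0.1, 178.8]
contact_force: [-0.2, -1.4, 1.3]
opening: 0.0536
gripper_force: 4.4
t: 16.85
ee_pos: [0.4457, -0.1367, 0.1324]
tool_rot: [180.0, -0.4, 178.8]
contact_force: [0.9, 0.3, -1.4]
opening: 0.0535
gripper_force: 30.0
```

```bash
python3 -m pendant '[[0,0,0,-0.03,0,0,-8.5],[0,-0.0134,-0.0435,0,0,0,0],[0,-0.0134,-0.0435,0,0,0,0],[0,-0.0134,-0.0435,0,0,0,0],[0,-0.0134,-0.0435,0,0,0,0]]' && python3 -m pendant '[[0,-0.0134,-0.0435,0,0,0,0],[0,-0.0134,-0.0435,0,0,0,0],[0,0,0,0.045,0,0,0],[0,0,0,0.04,0,0,0],[0,0,0,0.019,0,0,0]]' && python3 -m pendant '[[0,0,0,0,0,0,0],[0,0,0,0,0,0,0],[0,0,0,0,0,0,0],[0,0,0,0,0,0,0],[0,0,0,0,0,0,0]]'
python3 - <<'E'
from h import *
w=snap('wrist'); np.savez('w5.npz',**w); cv2.imwrite('pics/w5.png',w['img'][:,:,::-1])
E
```

```text
t: 17.35
ee_pos: [0.5238, -0.3043, 0.1638]
tool_rot: [180.0, -0.0, -172.7]
contact_force: [0.6, 0.2, -1.2]
opening: 0.054
gripper_force: 30.0
t: 17.85
ee_pos: [0.5585, -0.3844, 0.0551]
tool_rot: [179.7, -0.3, -172.7]
contact_force: [-0.9, -0.2, -2.1]
opening: 0.0536
gripper_force: 30.0
t: 18.35
ee_pos: [0.5619, -0.3864, 0.0616]
tool_rot: [-179.9, 0.1, -172.7]
contact_force: [0.9, -0.1, -1.3]
opening: 0.0542
gripper_force: 30.0
```

View pics/w5.png

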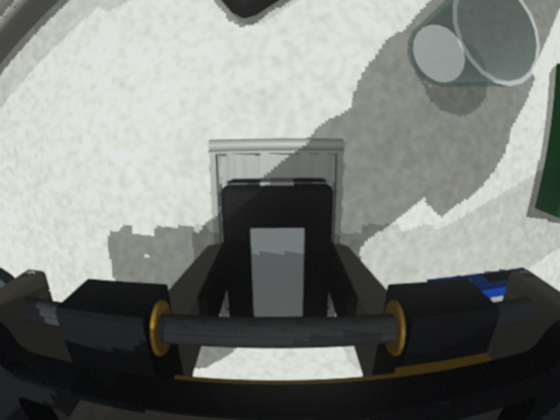

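Steel tray near edge runs (209,143)-(344,143); the case is centred over it.

```bash
python3 - <<'E'
from h import *
w=dict(np.load('w5.npz'))
a,b=[wray(w,p,.011) for p in [(209,142),(344,142)]]
m=(a+b)/2; print(a,b,m+.06*np.array([np.cos(.131),np.sin(.131),0]),np.linalg.norm(a-b), arm.observe()['ee_pos'])
E
python3 -m pendant '[[0,0,0,0.012,0,0,0],[0,0,0,0.008,0,0,0],[0,0,0,0.004,0,0,0],[0,0,0,0.002,0,0,0],[0,0,0,0.001,0,0,0]]' && python3 -m pendant '[[0,0,0,0.001,0,0,0],[0,0,0,0,0,0,0],[0,0,0,0,0,0,0],[0,0,0,0,0,0,0],[0,0,0,0,0,0,0]]'
```

```text
[ 0.50336704 -0.43510618  0.011     ] [ 0.4927973  -0.35145623  0.011     ] [ 0.55756807 -0.38544367  0.011     ] 0.08431508587892117 [ 0.56166522 -0.38628793  0.06127552]
t: 18.9
ee_pos: [0.5608, -0.3859, 0.0327]
tool_rot: [180.0, -0.0, -172.7]
contact_force: [-1.0, 0.6, 0.5]
opening: 0.0537
gripper_force: 30.0
t: 19.4
ee_pos: [0.5613, -0.3862, 0.0326]
tool_rot: [-180.0, 0.0, -172.7]
contact_force: [-2.5, 2.0, 4.7]
opening: 0.0539
gripper_force: 30.0
```

```bash
python3 -m pendant '[[0.8,0,0,0,0,0,0],[0.8,0,0,0,0,0,0],[0.8,0,0,0,0,0,0],[0.8,0,0,0,0,0,0],[0.8,0,0,-0.01,0,0,0]]' && python3 -m pendant '[[0.8,0,0,-0.03,0,0,0],[1,0,0,-0.045,0,0,0],[1,0,0,-0.045,0,0,8.5],[1,0.0193,0.0413,0,0,0,0],[1,0.0193,0.0413,0,0,0,0]]' && python3 -m pendant '[[1,0.0193,0.0413,0,0,0,0],[1,0.0193,0.0413,0,0,0,0],[1,0.0193,0.0413,0,0,0,0],[1,0.0193,0.0413,0,0,0,0],[1,0,0,0,0,0,0]]' && python3 -m pendant '[[1,0,0,0,0,0,0],[1,0,0,0,0,0,0],[1,0,0,0,0,0,0],[1,0,0,0.03,0,0,0],[1,0,0,0.03,0,0,0]]'
python3 - <<'E'
from h import *
w=snap('wrist'); cv2.imwrite('pics/w6.png',w['img'][:,:,::-1])
np.savez('w6.npz',**w)
E
```

```text
t: 19.9
ee_pos: [0.5603, -0.3854, 0.0409]
tool_rot: [179.9, -0.1, -172.7]
contact_force: [0.3, -0.5, -0.0]
opening: 0.0738
gripper_force: 0.0
t: 20.4
ee_pos: [0.5247, -0.3033, 0.1646]
tool_rot: [-179.9, 0.3, 178.7]
contact_force: [0.9, 0.3, -0.8]
opening: 0.0916
gripper_force: 0.0
t: 20.9
ee_pos: [0.4485, -0.1305, 0.1624]
tool_rot: [179.8, -0.1, 179.2]
contact_force: [1.2, -0.4, 0.4]
opening: 0.0922
gripper_force: 0.0
t: 21.4
ee_pos: [0.4519, -0.1373, 0.102]
tool_rot: [-180.0, 0.2, 178.7]
contact_force: [-0.8, 1.6, -1.1]
opening: 0.092
gripper_force: 0.0
```

View pics/w6.png

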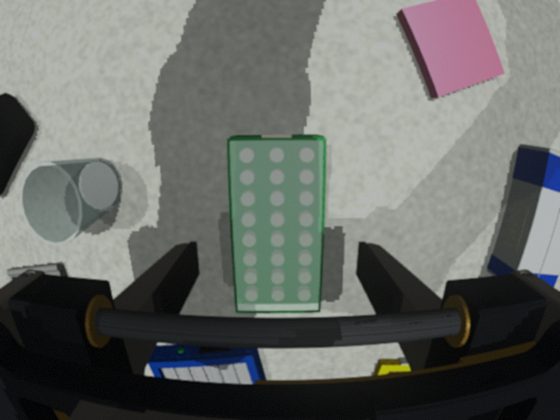

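The tube box (229-326 px wide) is centred between the fingers, undisturbed.

```bash
python3 -m pendant '[[1,0,0,0.03,0,0,0],[1,0,0,0.02,0,0,0],[1,0,0,0.015,0,0,0],[1,0,0,0.0065,0,0,0],[1,0,0,0.003,0,0,0]]' && python3 -m pendant '[[0,0,0,0,0,0,0],[0,0,0,0,0,0,0],[0,0,0,0,0,0,0],[0,0,0,0,0,0,0],[0,0,0,0,0,0,0]]' && python3 -m pendant '[[0,0,0,0,0,0,0],[0,0,0,0,0,0,0],[0,0,0,-0.003,0,0,0],[0,0,0,-0.02,0,0,0],[0,0,0,-0.04,0,0,0]]'
python3 - <<'E'
from h import *
w=dict(np.load('w6.npz'))
print(rect([wray(w,p,.044) for p in [(320,311),(237,311),(229,138),(326,137)]]))
E
```

```text
t: 21.95
ee_pos: [0.4506, -0.1366, 0.0273]
tool_rot: [-180.0, -0.0, 178.7]
contact_force: [-0.8, -0.5, 0.6]
opening: 0.092
gripper_force: 0.0
t: 22.45
ee_pos: [0.4511, -0.1362, 0.0283]
tool_rot: [-180.0, 0.1, 178.8]
contact_force: [-0.9, -0.2, 5.7]
opening: 0.0657
gripper_force: 30.0
t: 22.95
ee_pos: [0.4479, -0.1351, 0.089]
tool_rot: [179.9, -0.4, 178.8]
contact_force: [0.8, 0.5, -2.5]
opening: 0.0661
gripper_force: 30.0
(array([ 0.4487, -0.135 ]), array([-1. , -1.1]), np.float64(0.1268), np.float64(0.0624))
```

```bash
python3 -m pendant '[[0,0,0,-0.025,0,0,-4.8],[0,0,0,-0.025,0,0,-4.8],[0,-0.027,0.0334,0,0,0,0],[0,-0.027,0.0334,0,0,0,0],[0,-0.027,0.0334,0,0,0,0]]' && python3 -m pendant '[[0,-0.027,0.0334,0,0,0,0],[0,-0.027,0.0334,0,0,0,0],[0,-0.027,0.0334,0,0,0,0],[0,-0.027,0.0334,0,0,0,0],[0,-0.027,0.0334,0,0,0,0]]' && python3 -m pendant '[[0,-0.027,0.0334,0,0,0,0],[0,0,0,0.03,0,0,0],[0,0,0,0.025,0,0,0],[0,0,0,0.016,0,0,0],[0,0,0,0,0,0,0]]' && python3 -m pendant '[[0,0,0,0,0,0,0],[0,0,0,0,0,0,0],[0,0,0,0,0,0,0],[0,0,0,0,0,0,0],[0,0,0,0,0,0,0]]'
python3 - <<'E'
from h import *
w=snap('wrist'); cv2.imwrite('pics/w7.png',w['img'][:,:,::-1])
np.savez('w7.npz',**w)
E
```

```text
t: 23.45
ee_pos: [0.5161, -0.0236, 0.1408]
tool_rot: [180.0, -0.0, -171.7]
contact_force: [0.4, -0.2, -2.3]
opening: 0.0658
gripper_force: 30.0
t: 23.95
ee_pos: [0.625, 0.1617, 0.1399]
tool_rot: [-180.0, -0.1, -171.6]
contact_force: [0.8, -0.5, -1.8]
opening: 0.0656
gripper_force: 30.0
t: 24.45
ee_pos: [0.6446, 0.1962, 0.0664]
tool_rot: [-179.9, -0.4, -171.6]
contact_force: [0.1, -0.4, -3.4]
opening: 0.0655
gripper_force: 30.0
t: 24.95
ee_pos: [0.6473, 0.1971, 0.0703]
tool_rot: [180.0, 0.1, -171.6]
contact_force: [0.5, 0.0, -3.5]
opening: 0.0657
gripper_force: 30.0
```

View pics/w7.png

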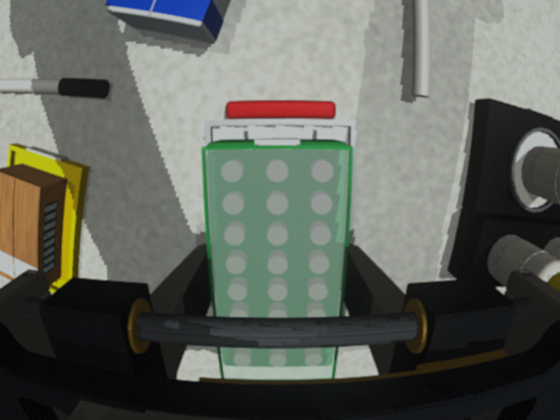

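Tray near edge (206,122)-(355,122), box centred at column 278; the carton sits in the yellow tray and the bottle in the ring.

```bash
python3 - <<'E'
from h import *
w=dict(np.load('w7.npz'))
a,b=[wray(w,p,.018) for p in [(206,122),(355,122)]]
m=(a+b)/2; y=.1475; print(a,b,m+.08*np.array([np.cos(y),np.sin(y),0]),np.linalg.norm(a-b))
E
python3 -m pendant '[[0,0,0,0.012,0,0,0],[0,0,0,0.008,0,0,0],[0,0,0,0.005,0,0,0],[0,0,0,0.002,0,0,0],[0,0,0,0.001,0,0,0]]' && python3 -m pendant '[[0,0,0,0.001,0,0,0],[0,0,0,0.001,0,0,0],[0,0,0,0,0,0,0],[0,0,0,0,0,0,0],[0,0,0,0,0,0,0]]'
```

```text
[0.57750908 0.14346253 0.018     ] [0.56380149 0.23608171 0.018     ] [0.64978661 0.20152938 0.018     ] 0.09362804361422422
t: 25.5
ee_pos: [0.6469, 0.1969, 0.041]
tool_rot: [-180.0, -0.0, -171.6]
contact_force: [0.5, 0.3, -3.2]
opening: 0.0658
gripper_force: 30.0
t: 26.0
ee_pos: [0.6473, 0.1971, 0.0404]
tool_rot: [180.0, 0.0, -171.6]
contact_force: [-3.6, -0.8, 5.0]
opening: 0.0656
gripper_force: 30.0
```

```bash
python3 -m pendant '[[0.88,0,0,0,0,0,0],[0.88,0,0,0,0,0,0],[0.88,0,0,0,0,0,0],[0.88,0,0,0,0,0,0],[0.88,0,0,-0.01,0,0,0]]' && python3 -m pendant '[[0.88,0,0,-0.03,0,0,0],[1,0,0,-0.04,0,0,0],[1,0,0,-0.03,0,0,8.4],[1,0,0,0,0,0,8.4],[1,0,0,0,0,0,1.6]]' && python3 -m pendant '[[1,0.0355,-0.0226,0,0,0,0],[1,0.0355,-0.0226,0,0,0,0],[1,0.0355,-0.0226,0,0,0,0],[1,0.0355,-0.0226,0,0,0,0],[1,0.0355,-0.0226,0,0,0,0]]' && python3 -m pendant '[[1,0,0,0,0,0,0],[1,0,0,0,0,0,0],[1,0,0,0,0,0,0],[1,0,0,0.03,0,0,0],[1,0,0,0.02,0,0,0]]'
python3 - <<'E'
from h import *
w=snap('wrist'); cv2.imwrite('pics/w8.png',w['img'][:,:,::-1])
np.savez('w8.npz',**w)
E
```

```text
t: 26.5
ee_pos: [0.646, 0.1967, 0.0484]
tool_rot: [-180.0, -0.2, -171.6]
contact_force: [0.4, -0.1, 0.5]
opening: 0.081
gripper_force: 0.0
t: 27.0
ee_pos: [0.6477, 0.1974, 0.1516]
tool_rot: [179.9, 0.1, 169.9]
contact_force: [0.7, -0.4, -0.8]
opening: 0.0919
gripper_force: 0.0
t: 27.5
ee_pos: [0.4505, 0.1158, 0.1491]
tool_rot: [-180.0, -0.1, 170.2]
contact_force: [0.7, -0.2, 0.9]
opening: 0.0918
gripper_force: 0.0
t: 28.0
ee_pos: [0.454, 0.1172, 0.0987]
tool_rot: [180.0, 0.1, 170.1]
contact_force: [0.3, 0.5, -0.5]
opening: 0.0919
gripper_force: 0.0
```

View pics/w8.png

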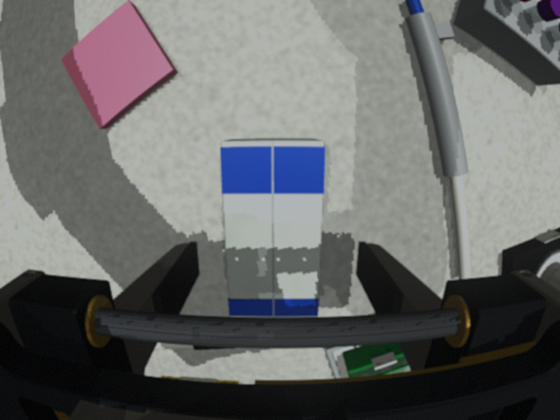

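Kit carton is aligned, with its midline at column 272 against 278 for the fingers, so I shift about 4 mm to the right (-y).

```bash
python3 -m pendant '[[1,0,-0.0035,0.03,0,0,0],[1,0,0,0.02,0,0,0],[1,0,0,0.013,0,0,0],[1,0,0,0.006,0,0,0],[1,0,0,0.003,0,0,0]]' && python3 -m pendant '[[0,0,0,0,0,0,0],[0,0,0,0,0,0,0],[0,0,0,0,0,0,0],[0,0,0,0,0,0,0],[0,0,0,0,0,0,0]]' && python3 -m pendant '[[0,0,0,0,0,0,0],[0,0,0,0,0,0,0],[0,0,0,-0.003,0,0,0],[0,0,0,-0.02,0,0,0],[0,0,0,-0.04,0,0,0]]'
python3 - <<'E'
from h import *
w=dict(np.load('w8.npz'))
print(rect([wray(w,p,.044) for p in [(317,316),(229,316),(221,142),(324,142)]]))
E
```

```text
t: 28.55
ee_pos: [0.4526, 0.1133, 0.0274]
tool_rot: [-180.0, 0.0, 170.0]
contact_force: [-0.3, -0.6, -0.2]
opening: 0.092
gripper_force: 0.0
t: 29.05
ee_pos: [0.4525, 0.1134, 0.0282]
tool_rot: [180.0, 0.1, 170.0]
contact_force: [-1.3, 0.0, 5.2]
opening: 0.0661
gripper_force: 30.0
t: 29.55
ee_pos: [0.4493, 0.1121, 0.089]
tool_rot: [-179.8, -0.3, 170.0]
contact_force: [0.7, 1.0, -2.8]
opening: 0.0658
gripper_force: 30.0
(array([0.4527, 0.1159]), array([-10.1, -10. ]), np.float64(0.1265), np.float64(0.0656))
```

```bash
python3 -m pendant '[[0,0,0,-0.025,0,0,-8.4],[0,0,0,-0.025,0,0,-8.4],[0,0,0,0,0,0,-2.2],[0,-0.0171,-0.0379,0,0,0,0],[0,-0.0171,-0.0379,0,0,0,0]]' && python3 -m pendant '[[0,-0.0171,-0.0379,0,0,0,0],[0,-0.0171,-0.0379,0,0,0,0],[0,-0.0171,-0.0379,0,0,0,0],[0,-0.0171,-0.0379,0,0,0,0],[0,-0.0171,-0.0379,0,0,0,0]]' && python3 -m pendant '[[0,-0.0171,-0.0379,0,0,0,0],[0,-0.0171,-0.0379,0,0,0,0],[0,0,0,0.03,0,0,0],[0,0,0,0.02,0,0,0],[0,0,0,0.011,0,0,0]]' && python3 -m pendant '[[0,0,0,0,0,0,0],[0,0,0,0,0,0,0],[0,0,0,0,0,0,0],[0,0,0,0,0,0,0],[0,0,0,0,0,0,0]]'
python3 - <<'E'
from h import *
w=snap('wrist'); cv2.imwrite('pics/w9.png',w['img'][:,:,::-1])
np.savez('w9.npz',**w)
E
```

```text
t: 30.05
ee_pos: [0.4973, 0.0437, 0.1407]
tool_rot: [180.0, -0.0, -170.8]
contact_force: [0.9, 0.8, -2.6]
opening: 0.0658
gripper_force: 30.0
t: 30.55
ee_pos: [0.6115, -0.1316, 0.1398]
tool_rot: [180.0, -0.1, -171.0]
contact_force: [0.4, 0.9, -2.9]
opening: 0.066
gripper_force: 30.0
t: 31.05
ee_pos: [0.6552, -0.1995, 0.0763]
tool_rot: [179.9, -0.3, -171.0]
contact_force: [0.4, 0.7, -3.3]
opening: 0.0658
gripper_force: 30.0
t: 31.55
ee_pos: [0.6579, -0.1997, 0.0806]
tool_rot: [-180.0, 0.1, -171.0]
contact_force: [-0.9, -0.0, -2.5]
opening: 0.0659
gripper_force: 30.0
```

View pics/w9.png

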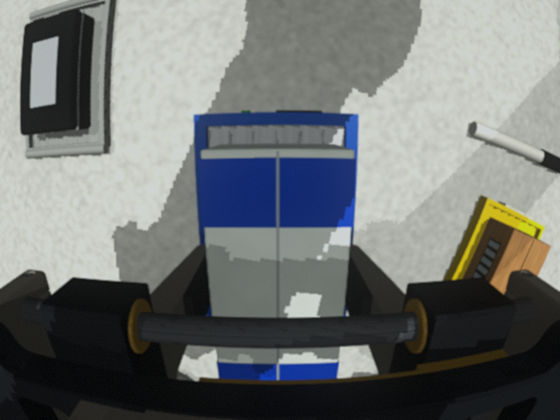

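Blue tray edges at columns 195 and 358 with its near edge at row 116; carton midline at 278 is centred, and the case lies in the steel tray.

```bash
python3 - <<'E'
from h import *
w=dict(np.load('w9.npz'))
a,b=[wray(w,p,.028) for p in [(194,116),(358,116)]]
m=(a+b)/2; y=.157; print(m+.084*np.array([np.cos(y),np.sin(y),0]),np.linalg.norm(a-b))
k=(wray(w,(202,152),.0965)+wray(w,(355,152),.0965))/2; print('kit',k+.065*np.array([np.cos(y),np.sin(y),0]))
E
python3 -m pendant '[[0,0,0,0.012,0,0,0],[0,0,0,0.008,0,0,0],[0,0,0,0.005,0,0,0],[0,0,0,0.002,0,0,0],[0,0,0,0.001,0,0,0]]' && python3 -m pendant '[[0,0,0,0.001,0,0,0],[0,0,0,0.001,0,0,0],[0,0,0,0,0,0,0],[0,0,0,0,0,0,0],[0,0,0,0,0,0,0]]'
```

```text
[ 0.66071354 -0.19829853  0.028     ] 0.10341510956407647
kit [ 0.659732   -0.19712358  0.0965    ]
t: 32.1
ee_pos: [0.6572, -0.1998, 0.051]
tool_rot: [180.0, -0.0, -171.0]
contact_force: [0.5, 0.3, -2.9]
opening: 0.0663
gripper_force: 30.0
t: 32.6
ee_pos: [0.6576, -0.1999, 0.0504]
tool_rot: [-180.0, 0.0, -171.0]
contact_force: [-2.5, -0.5, 4.4]
opening: 0.0655
gripper_force: 30.0
```

Touching down; release, lift straight up, and check with the top camera.

```bash
python3 -m pendant '[[0.88,0,0,0,0,0,0],[0.88,0,0,0,0,0,0],[0.88,0,0,0,0,0,0],[0.88,0,0,0,0,0,0],[0.88,0,0,-0.01,0,0,0]]' && python3 -m pendant '[[0.88,0,0,-0.03,0,0,0],[1,0,0,-0.05,0,0,0],[1,0,0,-0.05,0,0,0],[1,0.05,0,-0.02,0,0,0],[1,0.05,0,-0.02,0,0,0]]' && python3 -m pendant '[[1,0.05,0,0,0,0,0],[1,0.05,0,0,0,0,0],[1,0.04,0,0,0,0,0],[1,0,0,0,0,0,0],[1,0,0,0,0,0,0]]'
python3 - <<'E'
from h import *
s=snap('top'); np.savez('t3.npz',**s); cv2.imwrite('pics/t3.png',cv2.resize(s['img'][110:320,90:490,::-1],(800,420),interpolation=cv2.INTER_CUBIC))
E
```

```text
t: 33.1
ee_pos: [0.6564, -0.1994, 0.0584]
tool_rot: [179.9, -0.1, -171.0]
contact_force: [-0.3, 1.1, -0.2]
opening: 0.0807
gripper_force: 0.0
t: 33.6
ee_pos: [0.5657, -0.2143, 0.2292]
tool_rot: [-179.9, 0.2, -170.9]
contact_force: [-1.1, -0.9, 0.7]
opening: 0.0916
gripper_force: 0.0
t: 34.1
ee_pos: [0.4276, -0.2365, 0.228]
tool_rot: [-180.0, 0.2, -171.1]
contact_force: [0.4, -0.1, 0.0]
opening: 0.0918
gripper_force: 0.0
```

View pics/t3.png

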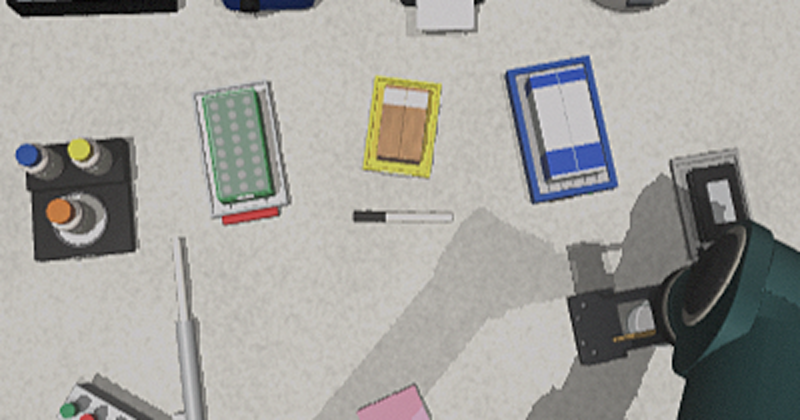

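All five lie in their places. I'll check the centres against the trays: cap (60,211), kit (527,78)-(606,176), tube (202,96)-(273,194), carton (383,86)-(423,165), then hand in.

```bash
python3 - <<'E'
from h import *
s=dict(np.load('t3.npz'))
g=lambda p,z: ray(s,(90+(p[0]+.5)/2-.5,110+(p[1]+.5)/2-.5),z)
print('cap',g((60,211),.10)-[.564,.394,0])
for n,z,P,c in [('kit',.066,[(527,78),(585,68),(606,176),(548,184)],(.659,-.199)),('tube',.056,[(202,96),(258,87),(273,194),(221,204)],(.647,.198)),('cuv',.041,[(383,86),(433,90),(423,165),(378,160)],(.669,-.004))]:
    r=rect([g(p,z) for p in P]); print(n,r[0]-c,r[1:])
E
```

```text
cap [-0.0011912  -0.00198662  0.1       ]
kit [-0.0069  0.0011] (array([7.8, 7.3]), np.float64(0.1318), np.float64(0.0702))
tube [-0.0043 -0.0035] (array([8.4, 8.5]), np.float64(0.1333), np.float64(0.0656))
cuv [-0.0046 -0.0014] (array([-7.4, -7.2]), np.float64(0.0931), np.float64(0.0582))
```

```bash
python3 -c "
from plant import arm
print(arm.finish_job())"
```

```text
the job is handed in; nothing more can be done
None
```

All five things are set down in their own places and the job is handed in at about 34 s; no verdict came back, but the last camera measurements put the kit carton, tube box, cuvette carton and bottle within about 7 mm of centre, while the chamber case (partly hidden by the arm in the final view) was set down about 4 mm off centre and seen in its tray.

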